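# Take the hub cap off a mower wheel of unknown thread hand

## Task

The push mower is in pieces for greasing, its two wheels lying flat on the bench. First put the loose steel drive pinion away in the open wooden box, lowering it in rather than dropping it. Then take the hub cap off the wheel nearer the robot: it may have a left-hand or a right-hand thread, so try it one way and the other, unscrew it the way it gives, lift it off and finish still holding it about 10 cm above its hub, leaving the other wheel's cap done up, the lid open and everything else where it is.

Things in the scene. Friction and masses are not known exactly. Their poses are not given: they have to be found in the camera images.
- pinion: the mower's drive pinion: a small steel toothed gear lying flat, loose, 38 mm across the teeth, 22 mm tall, about 110 g, dark bore in its top. Origin: centre of its underside, on the bench. It lies to one side of the nearer wheel, the box to the other
- box: small open wooden box with brass latch and hinges, fixed to the bench; outside 130 mm (its x) by 150 mm (its y) by 60 mm tall, walls and floor 8 mm, so the mouth is 114 by 134 mm and the inner floor is 8 mm above the bench. Origin: centre of its underside. Its latch side faces -x of its own frame, the hinge runs along its y on the +x rim
- lid (a joint): angle of the box's lid, rad: 0 shut, 1.57 upright; it stands open between 1.65 and 1.95 (leaning back, away from the mouth) and stays by hinge friction. Lid 130 mm long (upright it reaches 190 mm above the bench), as wide as the box, 8 mm thick
- wheel_1: push-mower wheel lying flat, fixed (neither slides nor turns): black plastic, ribbed rubber tyre 200 mm across, 45 mm tall. Between hub (52 mm across) and tyre (155 mm inside) is a recess crossed by six spokes, tops 38 mm above the bench. Origin: centre of its underside, on the bench. wheel_1 or wheel_2 may be the nearer to the robot: compare their x
- wheel_2: the other wheel, the same in shape and size as wheel_1; the two lie one behind the other, the nearer 0.43 to 0.49 m ahead of the robot's base in x, the farther 0.70 to 0.73 m
- cap_1: hub cap of wheel_1: round, bare metal, fine grip ribs, dark coin slot along its x axis across the top; 50 mm across, 30 mm tall, about 60 g. Origin: centre of its open underside, 48 mm above the bench when screwed on (top at 78 mm). Grip its upper half from above, any yaw, 30 N (it slips in the fingers at about 0.5 N m). Screwed home, its x axis is parallel to the wheel's x
- cap_2: hub cap of wheel_2, the same in shape, size and seat as cap_1
- seat_1 (a point): centre of wheel_1's hub shoulder, where the cap's rim sits, 48 mm above the bench. Hidden by the cap: a 13 mm stub with a coarse three-start thread, 1 to 1.5 mm of play. The tightening way the cap stops dead within 5 degrees; the loosening way it turns easily (under 0.2 N m), not rising by itself, lifts off once turned 50 degrees or more, stops at about 85 (aim for 65 to 70)
- seat_2 (a point): the same point on wheel_2, same thread but the other hand: one cap loosens anticlockwise seen from above, the other clockwise, and nothing shows which is which. Before it is turned loose a cap cannot be pulled off
- pot: bystander: empty clay pot, 110 mm across, 100 mm tall; origin at its underside
- bowl: bystander: white ceramic mixing bowl, 180 mm across, 75 mm tall; origin at its underside
- trowel: bystander: steel trowel with wooden handle, 300 mm long, lying flat along its x, 27 mm tall; origin at its middle, underside
- grease_tin: bystander: round metal grease tin, 69 mm across, 48 mm tall; origin at its underside
- spanner: bystander: flat steel spanner, 170 mm long along its x, lying flat, under 15 mm tall
Mind the look-alikes: they are no part of the job. What is shaped like the wheel_2 but orange is not meant.

How it is judged:
On the way, in this order (a step that is already met when the one before it is completed fails the run):
1. the pinion lies inside the box, let go (x of pinion in the frame of box between -0.057 and 0.057 m and y of pinion in the frame of box between -0.067 and 0.067 m and z of pinion in the frame of box between 0 and 0.035 m and contact force between the fingers and pinion below 0.1 N and linear speed of pinion below 0.05 m/s), for 0.2 s.
2. the nearer wheel's cap has been turned loose, by 35 degrees or more (((world x of wheel_1 below 0.6 m and angle between the x axis of cap_1 and the x axis of wheel_1, either way round above 0.6 rad) or (world x of wheel_2 below 0.6 m and angle between the x axis of cap_2 and the x axis of wheel_2, either way round above 0.6 rad))), for 0.1 s.
At the end, for the whole second after the job is handed in: The pinion rests on the floor of the box, let go. The nearer wheel's cap is held still by the fingers alone, its rim 60 to 180 mm above its seat on the hub and its centre within 60 mm of the hub's axis; the other wheel's cap is still screwed on; the lid is still open (over 1.3 rad) (all of step 1 and ((world x of wheel_1 below 0.6 m and z of cap_1 in the frame of wheel_1 between 0.108 and 0.228 m and horizontal distance between cap_1 and wheel_1 below 0.06 m and contact force between the fingers and cap_1 above 1 N and contact force between cap_1 and wheel_1 below 0.2 N and linear speed of cap_1 below 0.03 m/s and z of cap_2 in the frame of wheel_2 below 0.054 m and angle between the x axis of cap_2 and the x axis of wheel_2, either way round below 0.5 rad) or (world x of wheel_2 below 0.6 m and z of cap_2 in the frame of wheel_2 between 0.108 and 0.228 m and horizontal distance between cap_2 and wheel_2 below 0.06 m and contact force between the fingers and cap_2 above 1 N and contact force between cap_2 and wheel_2 below 0.2 N and linear speed of cap_2 below 0.03 m/s and z of cap_1 in the frame of wheel_1 below 0.054 m and angle between the x axis of cap_1 and the x axis of wheel_1, either way round below 0.5 rad)) and value of joint lid above 1.3 rad); the arm keeps its last pose, push and grip.
It fails at once if the pinion is dropped (it falls free faster than 0.8 m/s, a drop of over 3 cm) (contact force between the fingers and pinion below 0.1 N and linear speed of pinion above 0.8 m/s).
It fails at once if the other wheel's cap is loosened ((world x of wheel_1 below 0.6 m and (z of cap_2 in the frame of wheel_2 above 0.054 m or angle between the x axis of cap_2 and the x axis of wheel_2, either way round above 0.5 rad)) or (world x of wheel_2 below 0.6 m and (z of cap_1 in the frame of wheel_1 above 0.054 m or angle between the x axis of cap_1 and the x axis of wheel_1, either way round above 0.5 rad))).
It fails at once if the lid is knocked shut (below 1.3 rad) (value of joint lid below 1.3 rad).
It fails at once if a bystander is moved by more than 3 cm (distance of any of pot, bowl, trowel, grease_tin, spanner from where it was at the start of the episode above 0.03 m).
It also fails if it takes over 64 s, if anything falls off the work surface, if the arm or the gripper's body presses on something with over 40 N, if the wrist force passes 120 N, or if a joint passes its speed limit or range.

## Robot

A 6-joint arm with a two-finger parallel gripper is mounted at the origin on the work surface. World frame = base frame: x ahead of the robot, y to its left, z up, the work surface at z = 0. Lengths are in m, angles in rad, forces in N, time in s.
With the tool pointing down it reaches from about 0.35 to 1 m from the base axis. Payload 7.1 kg.
Tool frame: the origin (TCP) lies midway between the tips of the shut fingers; the grasp point (between the pads) lies 19 mm behind it (bot.grasp_offset is the distance from the TCP to the grasp point, in m); z points along the fingers, y is the line along which they close (so a half turn about z gives the same grasp; the last joint's range is limited). The gripper opens to 85 mm and grips with 20 to 120 N. Pads are 22 mm wide; open, the fingers measure 114 mm over their backs; the gripper's body (76 mm by 85 mm) begins 54 mm behind the grasp point. The pads swing forward as they close: fully open they stand 13 mm farther back than shut.
Start: joints at [1.16, 0.423, 1.63, -0, 1.089, -0.019], TCP at [0.239, 0.578, 0.231] pointing down, gripper open.
Joint ranges: [-3, 3], [-0.9, 2.11], [0.09, 2.58], [-1.31, 4.45], [0.11, 2.69], [-2.54, 2.54]. Speed limits (rad/s): [2.39, 2.39, 3.01, 3.14, 3.14, 3.14].

## Interface

Orientations are given as a unit quaternion [w, x, y, z].
In Python, from bench import bot gives the robot as it stands. The module is installed in compiled form; this text tells all that it offers.
- The arm moves only by the tool move_arm, never from a script. Its argument "rows" is a list of rows, each a list of 3 entries, a list of its own where there are three numbers: the opening, from 0 (shut) to 1 (fully open), then the shift along the tool's x, y, z in units of 2.5 cm (1.0 is 2.5 cm), then the turn, a rotation vector about the tool's x, y, z in units of 180 degrees (1.0 is 180 degrees). A call has 1 to 8 rows; each row shifts and turns the commanded pose from where the row before left it, along the tool's axes as they then stand; what a row does not reach is not made up. A row lasts 1/12 s, in which the tool goes at most 41.7 mm and 7.16 degrees, less where a joint would pass 70% of its speed; a pose out of reach is approached as far as the arm can. A call with a number of a shift or a turn outside -1 to 1 is refused whole. A call with a gripper value outside its range is refused whole. The fingers move at their own pace and stop on an object; the grip force is fixed at half the most. Time passes only in rows, so rows that do not move let the fingers close. It gives the time, the measured TCP pose, the force, the opening and the grip force at its end, in the units of the state.
- bot.observe(): the state, without advancing time (a new reading comes with each control period).
- bot.camera(name): name is "scene" or "top"; returns the picture (480x640x3 uint8, red, green, blue); there is no depth.
- bot.camera_model(name): a dict with "fx", "fy", "cx", "cy" (pixels), "k1" (the pictures are not rectified: a ray, as slopes to the right and down, at radius r is drawn at 1 + k1 r^2 times it, then the intrinsics apply), "R" (3x3) and "t" (3): a world point X has camera coordinates R X + t. Camera axes: x right, y down, z forward; pixel columns grow to the right and rows downward; lengths in m; the calibration is good to about 2 mm. A picture is of the moment at which its call begins. camera_model takes no time and is no camera call.
- bot.sign_off(): hands the job in; it is judged then, once.
The state is a dict: "clock": time; "q": joint angles; "qd": joint speeds; "joint_torque": joint torques, N m; "tool_pos": TCP position; "eef_rot": TCP orientation; "force": force on the tool from outside, world axes, zero at the start; "wrist_torque": the same for the moment, N m; "gripper_width": opening from 0.0 (shut) to 1.0 (fully open); "grip_force": force on a finger pad.
Only numpy, scipy, OpenCV 4.12 (cv2) and the standard library are available. Lean on these libraries where they do the work, as an engineer would, in place of code of your own. Each camera call takes 0.05 s, during which the arm holds its last target. There are 200 camera calls.

## Working session

There is one attempt and no reset: what is moved stays moved. The work goes in short steps, Python scripts to look and compute and a tool call to move; the robot and the scene stay as the last step left them, time stands still between calls to the robot, and variables do not carry over. Pictures are saved under pics/ and viewed, at most 10 in all, crops included, and the job is handed in when it is done.

Besides the shell and the picture viewer there is one more tool, called after "Emit:" in YAML: its name, and indented under it one key for each argument. move_arm: Moves the arm, as the interface text tells. Its arguments: {"type":"object","properties":{"rows":{"type":"array","items":{"type":"array"}}},"required":["rows"]}

```bash
mkdir -p pics
cat > h.py <<'E'
import numpy as np, cv2
from bench import bot
def ray(name,u,v):
    m=bot.camera_model(name); K=np.array([[m['fx'],0,m['cx']],[0,m['fy'],m['cy']],[0,0,1.]])
    p=cv2.undistortPoints(np.array([[[u,v]]],float),K,np.array([m['k1'],0,0,0,0.]),R=None)[0,0]
    R=np.array(m['R']);t=np.array(m['t'])
    return -R.T@t, R.T@np.array([p[0],p[1],1.])
def onz(name,u,v,z):
    c,d=ray(name,u,v); return c+d*(z-c[2])/d[2]
def proj(name,X):
    m=bot.camera_model(name); R=np.array(m['R']);c=R@np.array(X)+np.array(m['t'])
    s=c[:2]/c[2]; s=s*(1+m['k1']*(s@s)); return np.array([m['fx']*s[0]+m['cx'],m['fy']*s[1]+m['cy']])
def shot(name,fn):
    im=bot.camera(name); cv2.imwrite('pics/'+fn,cv2.cvtColor(im,cv2.COLOR_RGB2BGR)); return im
E
python3 - <<'E'
from h import *
for n in('top','scene'):
    shot(n,n+'1.png'); m=bot.camera_model(n); print(n,-np.array(m['R']).T@np.array(m['t']),m['k1'],m['fx'])
print(bot.observe(),bot.grasp_offset)
E
```

```text
top [0.21287181 0.02242897 1.38764061] -0.008898271768360087 525.8844698134175
scene [ 1.00625933 -0.70032361  1.1821741 ] -0.10483142660183525 466.44855732068476
{'clock': 0.1, 'q': array([ 1.15997835e+00,  4.23775236e-01,  1.63059617e+00,  1.47438243e-05,
        1.08859822e+00, -1.89813100e-02]), 'qd': array([ 0.0003065 , -0.00161737, -0.00245832,  0.00137236,  0.00098779,
       -0.00024708]), 'joint_torque': array([ 1.16316500e-03, -5.58433771e+01, -2.82445264e+01,  1.25458728e-04,
        2.98579282e-03, -1.74197288e-05]), 'tool_pos': array([0.23844735, 0.57720227, 0.23062351]), 'eef_rot': array([-1.53198325e-04,  1.94670695e-01,  9.80868415e-01, -6.71258363e-04]), 'force': array([-0.10926508,  0.22966519,  0.25247318]), 'wrist_torque': array([ 0.0334325 , -0.0501415 ,  0.02171715]), 'grip_force': 0.0, 'gripper_width': 0.999703171804807} 0.0187
```

View pics/top1.png

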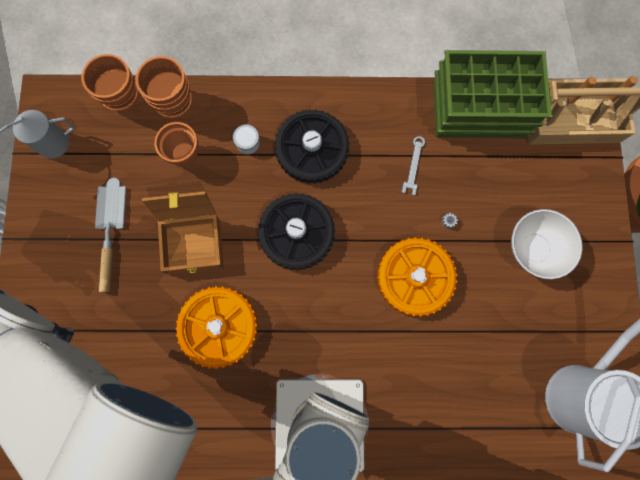

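View pics/scene1.png

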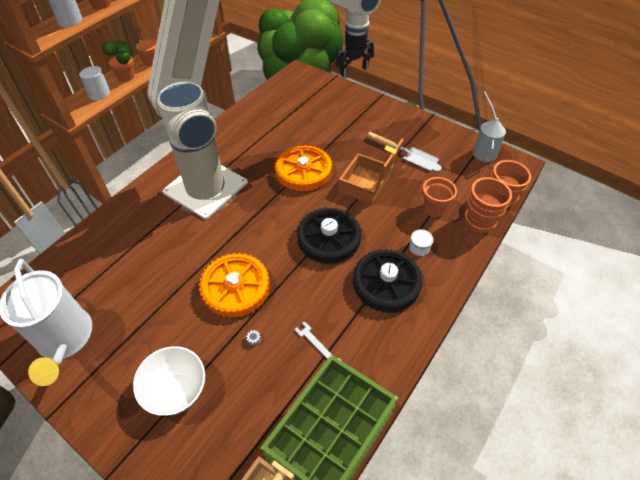

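The top view shows the near black wheel's cap at (296,228), the far wheel's cap at (312,141), the pinion at (450,220), and the box at about (189,243) with its lid leaning back at (175,205). In the scene view the pinion is at (254,338) and the near cap at (330,227).

Run:
```python
from h import *
T=cv2.cvtColor(cv2.imread('pics/top1.png'),cv2.COLOR_BGR2HSV); S=cv2.cvtColor(cv2.imread('pics/scene1.png'),cv2.COLOR_BGR2HSV)
def cen(H,u,v,r,lo=90):
    s=H[v-r:v+r+1,u-r:u+r+1]; m=((s[...,1]<70)&(s[...,2]>lo)).astype(np.uint8)
    n,l,st,c=cv2.connectedComponentsWithStats(m); i=1+np.argmax(st[1:,4])
    cs=np.vstack(cv2.findContours((l==i).astype(np.uint8),0,2)[0]); (x,y),rad=cv2.minEnclosingCircle(cs)
    return (x+u-r,y+v-r,rad,st[i,4])
def tri(a,b):
    c1,d1=ray('top',*a);c2,d2=ray('scene',*b)
    s,t=np.linalg.lstsq(np.c_[d1,-d2],c2-c1,rcond=None)[0]; p,q=c1+s*d1,c2+t*d2
    return (p+q)/2,np.linalg.norm(p-q)
for nm,a,b,z in(('pinion',(450,220),(254,338),.022),('near',(296,228),(330,227),.078),('far',(312,141),(389,271),.078)):
    A=cen(T,*a,14);B=cen(S,*b,14)
    print(nm,np.round(A,1),np.round(B,1),'z-plane',onz('top',*A[:2],z).round(4),onz('scene',*B[:2],z).round(4),'tri',tri(A[:2],B[:2]))
# wheel tyre outline (near)
m=((T[...,2]<60)).astype(np.uint8); m=cv2.morphologyEx(m,cv2.MORPH_CLOSE,np.ones((9,9)))
for c in cv2.findContours(m,0,2)[0]:
    if 3000<cv2.contourArea(c)<7000:
        e=cv2.fitEllipse(c); print('wheel',e, onz('top',*e[0],.04).round(4))
# enlarged crops
A=cv2.imread('pics/top1.png'); S0=cv2.imread('pics/scene1.png')
a=cv2.resize(A[180:285,130:340],None,fx=3.8,fy=3.8,interpolation=cv2.INTER_CUBIC)
b=np.hstack([cv2.resize(A[205:235,435:465],(200,200)),cv2.resize(S0[125:215,325:415],(200,200),interpolation=cv2.INTER_CUBIC),np.zeros((200,398,3),np.uint8)])
cv2.imwrite('pics/c1.png',np.vstack([a,b[:,:a.shape[1]]]) )
```

```text
pinion [449.5 220.5   7.9 175. ] [252.9 337.4   7.6 168. ] z-plane [ 0.5205 -0.3476  0.022 ] [ 0.5252 -0.3502  0.022 ] tri (array([ 0.52224731, -0.34878921,  0.01584152]), np.float64(0.0012419958693994525))
near [295.6 227.7  10.3 326. ] [328.9 226.2   9.1 252. ] z-plane [0.487  0.0616 0.078 ] [0.4962 0.0539 0.078 ] tri (array([0.48999381, 0.06229167, 0.06518049]), np.float64(0.0009283237291681501))
far [311.8 139.9  10.1 308. ] [388.6 271.6   9.7 289. ] z-plane [0.7234 0.0213 0.078 ] [0.731  0.0146 0.078 ] tri (array([0.72801473, 0.02156065, 0.066818  ]), np.float64(0.0006795829800067643))
wheel ((305.486328125, 231.38673400878906), (67.7598648071289, 138.1282958984375), 91.2842025756836) [0.4852 0.0367 0.04  ]
wheel ((387.6295471191406, 144.50401306152344), (69.09961700439453, 350.4781799316406), 89.04081726074219) [ 0.7267 -0.1842  0.04  ]
```

View pics/c1.png

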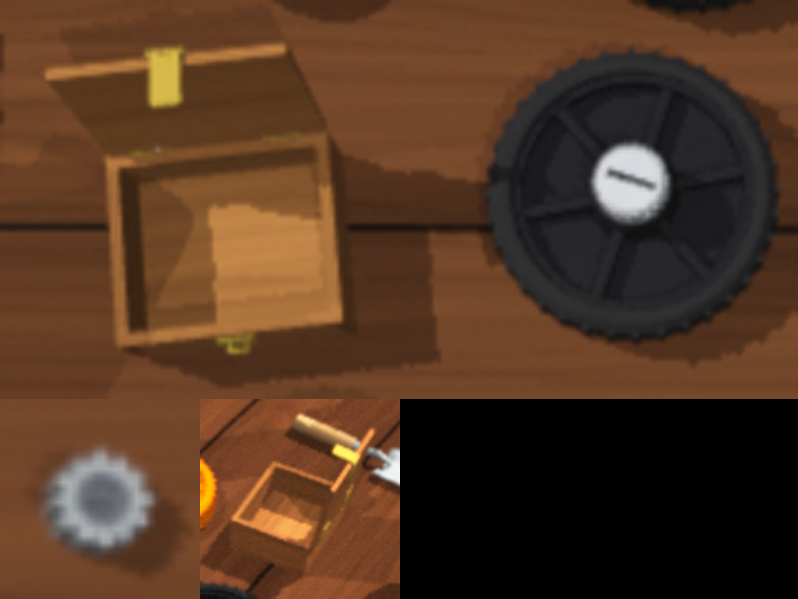

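The crop shows the box rim corners at crop pixels (108,160), (328,135), (343,322) and (120,346). The cap slot centre is at (631,181), the tyre spans x 490–777 and y 50–340, and the pinion is a clean ring with its bore.

Run:
```python
from h import *
f=lambda x,y:((x+.5)/3.8-.5+130,(y+.5)/3.8-.5+180)
C=np.array([onz('top',*f(*p),.06) for p in((108,160),(328,135),(343,322),(120,346))])
print(C.round(4),C.mean(0).round(4),[np.linalg.norm(C[i]-C[(i+1)%4]).round(4) for i in range(4)])
d=C[0]-C[1]+C[3]-C[2]; print('box yaw deg',np.degrees(np.arctan2(-d[0],d[1])))
print('slot',onz('top',*f(631,181),.078),'wheel',onz('top',*f(633.5,195),.04))
a,b=onz('top',*f(607,174),.078),onz('top',*f(655,188),.078); print('slotdir',np.degrees(np.arctan2(*(a-b)[[1,0]])))
for e in(.65,.7): pass
# lid top edge
for p in((47,75),(285,48)):
    for z in(.17,.19): print('lid',onz('top',*f(*p),z).round(4))
s=bot.observe(); from scipy.spatial.transform import Rotation as R
print(R.from_quat(s['eef_rot'][[1,2,3,0]]).as_matrix().round(3))
# pinion projection check
print(proj('top',[.521,-.348,.022]),proj('scene',[.521,-.348,.022]),proj('scene',[.521,-.348,.011]))
```

```text
[[0.5045 0.4164 0.06  ]
 [0.5227 0.2683 0.06  ]
 [0.3946 0.2531 0.06  ]
 [0.3779 0.4005 0.06  ]] [0.4499 0.3346 0.06  ] [np.float64(0.1492), np.float64(0.129), np.float64(0.1484), np.float64(0.1276)]
box yaw deg 6.7455472382084105
slot [0.48804404 0.06134233 0.078     ] wheel [0.48619867 0.0606474  0.04      ]
slotdir 73.72387517804512
lid [0.5347 0.4253 0.17  ]
lid [0.5294 0.4187 0.19  ]
lid [0.5531 0.2772 0.17  ]
lid [0.5475 0.273  0.19  ]
[[-0.924  0.382 -0.001]
 [ 0.382  0.924 -0.001]
 [ 0.    -0.001 -1.   ]]
[449.64250993 220.30136887] [252.22618785 335.99467312] [252.71827754 337.77295103]
```

Emit:
move_arm:
  rows:
    - [0.75,[0,0,0],[0,0,0.0357]]
    - [0.75,[0,0,0],[0,0,0.0357]]
    - [0.75,[0,0,0],[0,0,0.0357]]
    - [0.75,[0,0,0],[0,0,0.0357]]
    - [0.75,[0,0,0],[0,0,0.0357]]
    - [0.75,[0,0,0],[0,0,0.0357]]
    - [0.75,[0,0,0],[0,0,0.0357]]

```text
clock: 0.68
tool_pos: [0.2385, 0.5773, 0.2308]
eef_rot: [0.0, 0.557, 0.83, -0.0]
force: [-0.5, -0.2, -0.4]
gripper_width: 0.752
grip_force: 0.0
```

```bash
cat >> h.py <<'E'
from scipy.spatial.transform import Rotation as Ro
def go(X):
    s=bot.observe(); M=Ro.from_quat(s['eef_rot'][[1,2,3,0]]).as_matrix()
    print('t',s['clock'],'pos',s['tool_pos'].round(4),'yawy',np.degrees(np.arctan2(M[1,1],M[0,1])).round(2),'tilt',M[:2,2].round(4),'q',s['q'].round(2),'w',round(s['gripper_width'],3),'gf',round(s['grip_force'],1),'F',s['force'].round(1),'T',s['wrist_torque'].round(2))
    print('units',(M.T@(np.array(X)-s['tool_pos'])/.025).round(2))
E
python3 -c "
from h import *
go([.521,-.349,.231])"
```

```text
t 0.6833 pos [0.2385 0.5773 0.2308] yawy 22.25 tilt [-0.0004 -0.0008] q [1.16 0.42 1.63 0.   1.09 0.77] w 0.752 gf 0.0 F [-0.5 -0.2 -0.4] T [ 0.01 -0.    0.01]
units [-3.857e+01 -3.570e+00  2.000e-02]
```

Emit:
move_arm:
  rows:
    - [0.75,[-0.965,-0.089,0],[0,0,0]]
    - [0.75,[-0.965,-0.089,0],[0,0,0]]
    - [0.75,[-0.965,-0.089,0],[0,0,0]]
    - [0.75,[-0.965,-0.089,0],[0,0,0]]
    - [0.75,[-0.965,-0.089,0],[0,0,0]]
    - [0.75,[-0.965,-0.089,0],[0,0,0]]
    - [0.75,[-0.965,-0.089,0],[0,0,0]]
    - [0.75,[-0.965,-0.089,0],[0,0,0]]

```text
clock: 1.35
tool_pos: [0.2962, 0.3912, 0.231]
eef_rot: [-0.0, 0.555, 0.832, -0.0]
force: [0.3, -0.4, 0.1]
gripper_width: 0.748
grip_force: 0.0
```

Emit:
move_arm:
  rows:
    - [0.75,[-0.965,-0.089,0],[0,0,0]]
    - [0.75,[-0.965,-0.089,0],[0,0,0]]
    - [0.75,[-0.965,-0.089,0],[0,0,0]]
    - [0.75,[-0.965,-0.089,0],[0,0,0]]
    - [0.75,[-0.965,-0.089,0],[0,0,0]]
    - [0.75,[-0.965,-0.089,0],[0,0,0]]
    - [0.75,[-0.965,-0.089,0],[0,0,0]]
    - [0.75,[-0.965,-0.089,0],[0,0,0]]

```text
clock: 2.02
tool_pos: [0.3539, 0.2063, 0.2312]
eef_rot: [-0.0, 0.555, 0.832, -0.0]
force: [1.2, 0.6, -0.5]
gripper_width: 0.749
grip_force: 0.0
```

Emit:
move_arm:
  rows:
    - [0.75,[-0.965,-0.089,0],[0,0,0]]
    - [0.75,[-0.965,-0.089,0],[0,0,0]]
    - [0.75,[-0.965,-0.089,0],[0,0,0]]
    - [0.75,[-0.965,-0.089,0],[0,0,0]]
    - [0.75,[-0.965,-0.089,0],[0,0,0]]
    - [0.75,[-0.965,-0.089,0],[0,0,0]]
    - [0.75,[-0.965,-0.089,0],[0,0,0]]
    - [0.75,[-0.965,-0.089,0],[0,0,0]]

```text
clock: 2.68
tool_pos: [0.4114, 0.0213, 0.2312]
eef_rot: [-0.0, 0.555, 0.832, -0.0]
force: [0.3, 0.6, -0.1]
gripper_width: 0.748
grip_force: 0.0
```

Emit:
move_arm:
  rows:
    - [0.75,[-0.965,-0.089,0],[0,0,0]]
    - [0.75,[-0.965,-0.089,0],[0,0,0]]
    - [0.75,[-0.965,-0.089,0],[0,0,0]]
    - [0.75,[-0.965,-0.089,0],[0,0,0]]
    - [0.75,[-0.965,-0.089,0],[0,0,0]]
    - [0.75,[-0.965,-0.089,0],[0,0,0]]
    - [0.75,[-0.965,-0.089,0],[0,0,0]]
    - [0.75,[-0.965,-0.089,0],[0,0,0]]

```text
clock: 3.35
tool_pos: [0.4691, -0.1637, 0.2311]
eef_rot: [-0.0, 0.555, 0.832, -0.0]
force: [0.5, 1.2, 0.3]
gripper_width: 0.748
grip_force: 0.0
```

Emit:
move_arm:
  rows:
    - [0.75,[-0.965,-0.089,0],[0,0,0]]
    - [0.75,[-0.965,-0.089,0],[0,0,0]]
    - [0.75,[-0.965,-0.089,0],[0,0,0]]
    - [0.75,[-0.965,-0.089,0],[0,0,0]]
    - [0.75,[-0.965,-0.089,0],[0,0,0]]
    - [0.75,[-0.965,-0.089,0],[0,0,0]]
    - [0.75,[-0.965,-0.089,0],[0,0,0]]
    - [0.75,[0,0,0],[0,0,0]]

```text
clock: 4.02
tool_pos: [0.5206, -0.3281, 0.2311]
eef_rot: [0.001, 0.556, 0.831, -0.0]
force: [0.1, -0.1, -0.6]
gripper_width: 0.753
grip_force: 0.0
```

```bash
python3 -c "
from h import *
go([.521,-.349,.002])"
```

```text
t 4.0167 pos [ 0.5206 -0.3281  0.2311] yawy 22.45 tilt [ 0.0011 -0.0017] q [-0.58  0.41  1.65 -0.    1.08 -0.97] w 0.753 gf 0.0 F [ 0.1 -0.1 -0.6] T [ 0.01  0.   -0.01]
units [-0.76 -0.31  9.16]
```

Emit:
move_arm:
  rows:
    - [0.75,[-0.76,-0.31,0.5],[0,0,0]]
    - [0.75,[0,0,1],[0,0,0]]
    - [0.75,[0,0,1],[0,0,0]]
    - [0.75,[0,0,1],[0,0,0]]
    - [0.75,[0,0,1],[0,0,0]]
    - [0.75,[0,0,1],[0,0,0]]
    - [0.75,[0,0,0.5],[0,0,0]]
    - [0.75,[0,0,0],[0,0,0]]

```text
clock: 4.68
tool_pos: [0.5177, -0.3432, 0.0781]
eef_rot: [-0.003, 0.555, 0.832, 0.0]
force: [-0.6, -0.0, -0.5]
gripper_width: 0.747
grip_force: 0.0
```

Run:
```python
from h import *
go([.521,-.349,.002])
b=shot('scene','s2.png'); a=shot('top','t2.png')
cv2.imwrite('pics/c2.png',np.hstack([cv2.resize(x,(400,400),interpolation=cv2.INTER_CUBIC) for x in (cv2.cvtColor(b[290:370,210:290],4),cv2.cvtColor(a[170:270,400:500],4))]))
```

```text
t 4.6833 pos [ 0.5177 -0.3432  0.0781] yawy 22.58 tilt [-0.0051  0.0036] q [-0.6   0.62  1.72  0.    0.81 -1.  ] w 0.747 gf 0.0 F [-0.6 -0.  -0.5] T [ 0.04  0.01 -0.01]
units [-0.28  0.04  3.04]
```

View pics/c2.png

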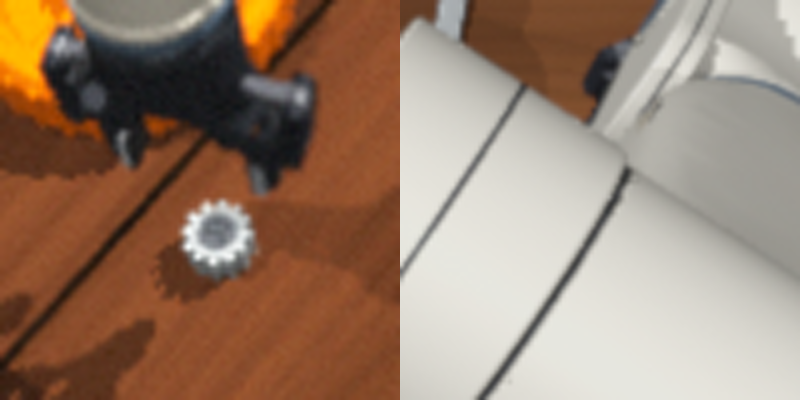

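The scene crop shows the open fingers straddling above the pinion (pinion top at crop (218,235)), lined up as expected.

Emit:
move_arm:
  rows:
    - [0.75,[-0.1,0,0.7],[0,0,0]]
    - [0.75,[0,0,0.7],[0,0,0]]
    - [0.75,[0,0,0.6],[0,0,0]]
    - [0.75,[0,0,0],[0,0,0]]
    - [0.75,[0,0,0],[0,0,0]]
    - [0.75,[0,0,0],[0,0,0]]

```text
clock: 5.28
tool_pos: [0.5214, -0.3477, 0.0325]
eef_rot: [0.001, 0.555, 0.832, -0.0]
force: [0.9, -1.0, -0.1]
gripper_width: 0.747
grip_force: 0.0
```

```bash
python3 -c "
from h import *
go([.521,-.349,.002])"
```

```text
t 5.2833 pos [ 0.5214 -0.3477  0.0325] yawy 22.57 tilt [ 0.0012 -0.0009] q [-0.61  0.69  1.72 -0.    0.73 -1.  ] w 0.747 gf 0.0 F [ 0.9 -1.  -0.1] T [ 0.03  0.02 -0.01]
units [-0.04 -0.03  1.22]
```

Emit:
move_arm:
  rows:
    - [0.75,[-0.04,0,0.4],[0,0,0]]
    - [0.75,[0,0,0.4],[0,0,0]]
    - [0.75,[0,0,0.4],[0,0,0]]
    - [0.75,[0,0,0],[0,0,0]]
    - [0.75,[0,0,0],[0,0,0]]
    - [0.75,[0,0,0],[0,0,0]]

```text
clock: 5.78
tool_pos: [0.521, -0.3482, 0.001]
eef_rot: [-0.0, 0.555, 0.832, 0.0]
force: [0.2, -0.4, -0.5]
gripper_width: 0.749
grip_force: 0.0
```

Emit:
move_arm:
  rows:
    - [0.3,[0,0,0],[0,0,0]]
    - [0.3,[0,0,0],[0,0,0]]
    - [0.2,[0,0,0],[0,0,0]]
    - [0.1,[0,0,0],[0,0,0]]
    - [0.1,[0,0,0],[0,0,0]]
    - [0.1,[0,0,0],[0,0,0]]
    - [0.1,[0,0,0],[0,0,0]]

```text
clock: 6.37
tool_pos: [0.5216, -0.3485, 0.0021]
eef_rot: [0.001, 0.555, 0.832, -0.0]
force: [-0.5, 0.3, 5.8]
gripper_width: 0.424
grip_force: 59.9
```

Emit:
move_arm:
  rows:
    - [0.1,[0,0,-0.4],[0,0,0]]
    - [0.1,[0,0,-0.8],[0,0,0]]
    - [0.1,[0,0,-0.9],[0,0,0]]
    - [0.1,[0,0,-0.9],[0,0,0]]
    - [0.1,[0,0,-0.9],[0,0,0]]
    - [0.1,[0,0,-0.9],[0,0,0]]
    - [0.1,[0,0,-0.9],[0,0,0]]
    - [0.1,[0,0,0],[0,0,0]]

```text
clock: 7.03
tool_pos: [0.5232, -0.3497, 0.1489]
eef_rot: [0.004, 0.555, 0.832, -0.0]
force: [1.1, -1.1, -0.1]
gripper_width: 0.423
grip_force: 60.0
```

```bash
python3 -c "
from h import *
go([.43,.33,.15])"
```

```text
t 7.0333 pos [ 0.5232 -0.3497  0.1489] yawy 22.57 tilt [ 0.0061 -0.0042] q [-0.61  0.53  1.68 -0.    0.93 -1.  ] w 0.423 gf 60.0 F [ 1.1 -1.1 -0.1] T [-0.05 -0.03 -0.03]
units [26.54  6.99 -0.18]
```

Emit:
move_arm:
  rows:
    - [0.1,[0.948,0.25,0],[0,0,0]]
    - [0.1,[0.948,0.25,0],[0,0,0]]
    - [0.1,[0.948,0.25,0],[0,0,0]]
    - [0.1,[0.948,0.25,0],[0,0,0]]
    - [0.1,[0.948,0.25,0],[0,0,0]]
    - [0.1,[0.948,0.25,0],[0,0,0]]
    - [0.1,[0.948,0.25,0],[0,0,0]]
    - [0.1,[0.948,0.25,0],[0,0,0]]

```text
clock: 7.7
tool_pos: [0.4936, -0.1527, 0.1434]
eef_rot: [-0.0, 0.555, 0.832, -0.0]
force: [0.4, 0.7, -1.3]
gripper_width: 0.42
grip_force: 60.0
```

Emit:
move_arm:
  rows:
    - [0.1,[0.948,0.25,0],[0,0,0]]
    - [0.1,[0.948,0.25,0],[0,0,0]]
    - [0.1,[0.948,0.25,0],[0,0,0]]
    - [0.1,[0.948,0.25,0],[0,0,0]]
    - [0.1,[0.948,0.25,0],[0,0,0]]
    - [0.1,[0.948,0.25,0],[0,0,0]]
    - [0.1,[0.948,0.25,0],[0,0,0]]
    - [0.1,[0.948,0.25,0],[0,0,0]]

```text
clock: 8.37
tool_pos: [0.467, 0.0414, 0.1435]
eef_rot: [-0.0, 0.555, 0.832, -0.0]
force: [0.0, 0.1, -1.5]
gripper_width: 0.42
grip_force: 60.0
```

Emit:
move_arm:
  rows:
    - [0.1,[0.948,0.25,0],[0,0,0]]
    - [0.1,[0.948,0.25,0],[0,0,0]]
    - [0.1,[0.948,0.25,0],[0,0,0]]
    - [0.1,[0.948,0.25,0],[0,0,0]]
    - [0.1,[0.948,0.25,0],[0,0,0]]
    - [0.1,[0.948,0.25,0],[0,0,0]]
    - [0.1,[0.948,0.25,0],[0,0,0]]
    - [0.1,[0.8,0.2,0],[0,0,0]]

```text
clock: 9.03
tool_pos: [0.4408, 0.232, 0.1435]
eef_rot: [-0.0, 0.555, 0.832, -0.0]
force: [0.3, -0.4, -1.9]
gripper_width: 0.421
grip_force: 60.0
```

Emit:
move_arm:
  rows:
    - [0.1,[0.948,0.25,0],[0,0,0]]
    - [0.1,[0.948,0.25,0],[0,0,0]]
    - [0.1,[0.948,0.25,0],[0,0,0]]
    - [0.1,[0.9,0.25,0],[0,0,0]]
    - [0.1,[0,0,0],[0,0,0]]
    - [0.1,[0,0,0],[0,0,0]]
    - [0.1,[0,0,0],[0,0,0]]

```text
clock: 9.62
tool_pos: [0.4281, 0.326, 0.1433]
eef_rot: [-0.0, 0.555, 0.832, -0.001]
force: [-0.8, -0.8, -1.1]
gripper_width: 0.419
grip_force: 60.0
```

```bash
python3 -c "
from h import *
go([.435,.33,.012])"
```

```text
t 9.6167 pos [0.4281 0.326  0.1433] yawy 22.6 tilt [-0.0011 -0.0011] q [ 0.63  0.42  1.88 -0.    0.84  0.23] w 0.419 gf 60.0 F [-0.8 -0.8 -1.1] T [-0.06  0.02  0.01]
units [0.04 0.32 5.25]
```

Emit:
move_arm:
  rows:
    - [0.1,[0.04,0.36,0.6],[0,0,0]]
    - [0.1,[0,0,0.8],[0,0,0]]
    - [0.1,[0,0,0.8],[0,0,0]]
    - [0.1,[0,0,0.8],[0,0,0]]
    - [0.1,[0,0,0.8],[0,0,0]]
    - [0.1,[0,0,0.6],[0,0,0]]
    - [0.1,[0,0,0.3],[0,0,0]]
    - [0.1,[0,0,0],[0,0,0]]

```text
clock: 10.28
tool_pos: [0.4357, 0.3293, 0.0248]
eef_rot: [-0.001, 0.556, 0.831, -0.002]
force: [0.0, -0.3, -0.6]
gripper_width: 0.421
grip_force: 60.1
```

```bash
python3 -c "
from h import *
go([.437,.328,.012])"
```

```text
t 10.2833 pos [0.4357 0.3293 0.0248] yawy 22.5 tilt [-0.0029 -0.0022] q [ 0.63  0.63  1.9  -0.    0.62  0.23] w 0.421 gf 60.1 F [ 0.  -0.3 -0.6] T [-0.    0.09  0.05]
units [-0.07  0.03  0.51]
```

Emit:
move_arm:
  rows:
    - [0.1,[0,0,0.25],[0,0,0]]
    - [0.1,[0,0,0.2],[0,0,0]]
    - [0.1,[0,0,0.1],[0,0,0]]
    - [0.1,[0,0,0],[0,0,0]]
    - [0.1,[0,0,0],[0,0,0]]
    - [0.1,[0,0,0],[0,0,0]]

```text
clock: 10.78
tool_pos: [0.4378, 0.3316, 0.0143]
eef_rot: [0.001, 0.555, 0.832, 0.001]
force: [-0.1, -2.3, 10.5]
gripper_width: 0.418
grip_force: 63.3
```

Emit:
move_arm:
  rows:
    - [0.5,[0,0,0],[0,0,0]]
    - [0.6,[0,0,0],[0,0,0]]
    - [0.65,[0,0,0],[0,0,0]]
    - [0.65,[0,0,0],[0,0,0]]
    - [0.65,[0,0,0],[0,0,0]]

```text
clock: 11.2
tool_pos: [0.4414, 0.3338, 0.0151]
eef_rot: [0.002, 0.555, 0.832, 0.005]
force: [10.3, 0.3, 5.3]
gripper_width: 0.648
grip_force: 4.7
```

Emit:
move_arm:
  rows:
    - [0.65,[0,0,-0.4],[0,0,0]]
    - [0.65,[0,0,-0.8],[0,0,0]]
    - [0.65,[0,0,-0.9],[0,0,0]]
    - [0.65,[0,0,-0.9],[0,0,0]]
    - [0.65,[0,0,-0.9],[0,0,0]]
    - [0.7,[0,0,-0.9],[0,0,0]]
    - [0.75,[0,0,-0.9],[0,0,0]]
    - [0.8,[0,0,0],[0,0,0]]

```text
clock: 11.87
tool_pos: [0.4387, 0.3326, 0.1601]
eef_rot: [0.001, 0.555, 0.832, 0.004]
force: [0.9, 0.3, 0.9]
gripper_width: 0.799
grip_force: 0.0
```

```bash
python3 -c "
from h import *
go([.487,.061,.15])
print([onz('top',295.6,227.7,z).round(4) for z in (.078,.065)])"
```

```text
t 11.8667 pos [0.4387 0.3326 0.1601] yawy 22.58 tilt [0.0063 0.0046] q [0.63 0.41 1.85 0.   0.87 0.23] w 0.799 gf 0.0 F [0.9 0.3 0.9] T [ 0.03  0.02 -0.03]
units [-10.78  -2.39   0.36]
[array([0.4869, 0.0615, 0.078 ]), array([0.4896, 0.0619, 0.065 ])]
```

Emit:
move_arm:
  rows:
    - [0.85,[-0.9,-0.2,0],[0,0,0]]
    - [0.85,[-0.9,-0.2,0],[0,0,0]]
    - [0.85,[-0.9,-0.2,0],[0,0,0]]
    - [0.85,[-0.9,-0.2,0],[0,0,0]]
    - [0.85,[-0.9,-0.2,0],[0,0,0]]
    - [0.85,[-0.9,-0.2,0],[0,0,0]]
    - [0.85,[-0.9,-0.2,0],[0,0,0]]
    - [0.85,[-0.9,-0.2,0],[0,0,0]]

```text
clock: 12.53
tool_pos: [0.4684, 0.1484, 0.1551]
eef_rot: [-0.0, 0.555, 0.832, -0.0]
force: [0.1, 0.1, -0.8]
gripper_width: 0.85
grip_force: 0.0
```

Emit:
move_arm:
  rows:
    - [0.9,[-0.9,-0.2,0],[0,0,0]]
    - [0.9,[-0.9,-0.2,0],[0,0,0]]
    - [0.9,[-0.9,-0.2,0],[0,0,0]]
    - [0.9,[-0.88,-0.2,0],[0,0,0]]
    - [0.9,[0,0,0],[0,0,0]]
    - [0.9,[0,0,0],[0,0,0]]
    - [0.9,[0,0,0],[0,0,0]]

```text
clock: 13.12
tool_pos: [0.4844, 0.0595, 0.1551]
eef_rot: [-0.0, 0.555, 0.832, 0.0]
force: [-0.2, -0.3, 0.3]
gripper_width: 0.902
grip_force: 0.0
```

Run:
```python
from h import *
go([.487,.061,.052])
b=shot('scene','s3.png'); a=shot('top','t3.png')
cv2.imwrite('pics/c3.png',np.hstack([cv2.resize(x,(400,400),interpolation=cv2.INTER_CUBIC) for x in (cv2.cvtColor(b[120:280,280:440],4),cv2.cvtColor(a[170:290,140:260],4))]))
```

```text
t 13.1167 pos [0.4844 0.0595 0.1551] yawy 22.54 tilt [-0.0002  0.0002] q [ 0.1   0.34  1.98  0.    0.82 -0.3 ] w 0.902 gf 0.0 F [-0.2 -0.3  0.3] T [ 0.01  0.02 -0.  ]
units [0.01 0.12 4.12]
```

View pics/c3.png

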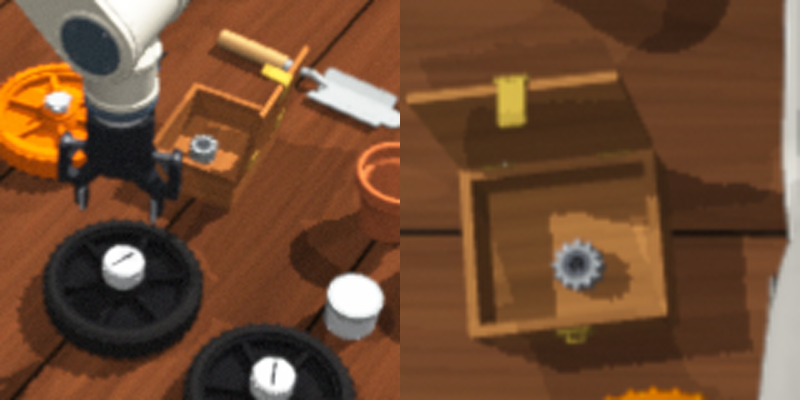

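The pinion lies flat inside the box (right crop at (577,265)), the lid is open, and the fingers are above the near cap.

Emit:
move_arm:
  rows:
    - [0.9,[0,0.12,0.6],[0,0,0]]
    - [0.9,[0,0,0.7],[0,0,0]]
    - [0.9,[0,0,0.7],[0,0,0]]
    - [0.9,[0,0,0.7],[0,0,0]]
    - [0.9,[0,0,0.7],[0,0,0]]
    - [0.9,[0,0,0.5],[0,0,0]]
    - [0.9,[0,0,0.2],[0,0,0]]
    - [0.9,[0,0,0],[0,0,0]]

```text
clock: 13.88
tool_pos: [0.4865, 0.061, 0.0516]
eef_rot: [-0.001, 0.555, 0.832, -0.001]
force: [-0.2, -0.7, 0.5]
gripper_width: 0.9
grip_force: 0.0
```

Run:
```python
from h import *
go([.487,.061,.052]); print(proj('scene',[.487,.061,.078]),proj('scene',[.490,.062,.078]),'meas slot (329.3,223.3)')
```

```text
t 13.8833 pos [0.4865 0.061  0.0516] yawy 22.64 tilt [-0.0023 -0.0002] q [ 0.1   0.53  2.02  0.    0.59 -0.29] w 0.9 gf 0.0 F [-0.2 -0.7  0.5] T [-0.05  0.02  0.05]
units [-0.01  0.02 -0.02]
[327.80756964 223.37907446] [328.79238973 223.60772283] meas slot (329.3,223.3)
```

Emit:
move_arm:
  rows:
    - [0.9,[-0.02,0.05,0],[0,0,0]]
    - [0.5,[0,0,0],[0,0,0]]
    - [0.4,[0,0,0],[0,0,0]]
    - [0.3,[0,0,0],[0,0,0]]
    - [0.3,[0,0,0],[0,0,0]]
    - [0.3,[0,0,0],[0,0,0]]
    - [0.3,[0,0,0],[0,0,0]]
    - [0.3,[0,0,0],[0,0,0]]

```text
clock: 14.55
tool_pos: [0.4896, 0.0605, 0.0538]
eef_rot: [0.001, 0.555, 0.832, 0.001]
force: [-1.1, 0.5, 6.4]
gripper_width: 0.567
grip_force: 60.5
```

Run:
```python
from h import *
go([.487,.061,.052])
```

```text
t 14.55 pos [0.4896 0.0605 0.0538] yawy 22.56 tilt [0.002  0.0003] q [ 0.1   0.53  2.02  0.    0.6  -0.3 ] w 0.567 gf 60.5 F [-1.1  0.5  6.4] T [ 0.17  0.24 -0.03]
units [ 0.06 -0.09  0.07]
```

Emit:
move_arm:
  rows:
    - [0.3,[0,0,0],[0,0,-0.0167]]
    - [0.3,[0,0,0],[0,0,-0.0167]]
    - [0.3,[0,0,0],[0,0,-0.0167]]
    - [0.3,[0,0,0],[0,0,-0.0167]]
    - [0.3,[0,0,0],[0,0,0]]

```text
clock: 14.97
tool_pos: [0.49, 0.0604, 0.0538]
eef_rot: [0.001, 0.464, 0.886, 0.001]
force: [-0.3, -0.1, 5.5]
gripper_width: 0.565
grip_force: 60.7
```

Run:
```python
from h import *
go([.487,.061,.052])
```

```text
t 14.9667 pos [0.49   0.0604 0.0538] yawy 34.74 tilt [0.0028 0.0003] q [ 0.1   0.53  2.02  0.    0.6  -0.51] w 0.565 gf 60.7 F [-0.3 -0.1  5.5] T [-0.01  0.07  0.06]
units [ 0.09 -0.09  0.07]
```

Emit:
move_arm:
  rows:
    - [0.3,[0,0,0],[0,0,-0.035]]
    - [0.3,[0,0,0],[0,0,-0.035]]
    - [0.3,[0,0,0],[0,0,-0.035]]
    - [0.3,[0,0,0],[0,0,-0.035]]
    - [0.3,[0,0,0],[0,0,-0.035]]
    - [0.3,[0,0,0],[0,0,-0.035]]
    - [0.3,[0,0,0],[0,0,0]]

```text
clock: 15.55
tool_pos: [0.49, 0.0604, 0.0538]
eef_rot: [0.001, 0.15, 0.989, 0.0]
force: [-0.1, -0.1, 5.3]
gripper_width: 0.561
grip_force: 60.7
```

Run:
```python
from h import *
go([.487,.061,.052])
```

```text
t 15.55 pos [0.49   0.0604 0.0538] yawy 72.72 tilt [0.0028 0.0003] q [ 0.1   0.53  2.02  0.    0.6  -1.17] w 0.561 gf 60.7 F [-0.1 -0.1  5.3] T [ 0.06 -0.03  0.07]
units [ 0.12 -0.01  0.07]
```

Emit:
move_arm:
  rows:
    - [0.3,[0,0,0],[0,0,-0.032]]
    - [0.3,[0,0,0],[0,0,-0.032]]
    - [0.3,[0,0,0],[0,0,-0.032]]
    - [0.3,[0,0,0],[0,0,0]]
    - [0.3,[0,0,-0.1],[0,0,0]]
    - [0.3,[0,0,-0.2],[0,0,0]]
    - [0.3,[0,0,0],[0,0,0]]

```text
clock: 16.13
tool_pos: [0.4897, 0.0606, 0.0611]
eef_rot: [0.001, 0.004, 1.0, 0.0]
force: [1.5, 2.1, 0.1]
gripper_width: 0.56
grip_force: 62.4
```

Run:
```python
from h import *
go([.487,.061,.052])
```

```text
t 16.1333 pos [0.4897 0.0606 0.0611] yawy 89.54 tilt [0.0021 0.0004] q [ 0.1   0.51  2.01  0.    0.61 -1.46] w 0.56 gf 62.4 F [1.5 2.1 0.1] T [ 0.47 -0.38 -0.04]
units [0.11 0.01 0.36]
```

Emit:
move_arm:
  rows:
    - [0.3,[0,0,-0.3],[0,0,0]]
    - [0.3,[0,0,-0.5],[0,0,0]]
    - [0.3,[0,0,-0.6],[0,0,0]]
    - [0.3,[0,0,-0.7],[0,0,0]]
    - [0.3,[0,0,-0.7],[0,0,0]]
    - [0.3,[0,0,-0.6],[0,0,0]]
    - [0.3,[0,0,-0.4],[0,0,0]]
    - [0.3,[0,0,0],[0,0,0]]

```text
clock: 16.8
tool_pos: [0.4895, 0.0603, 0.157]
eef_rot: [0.001, 0.003, 1.0, 0.0]
force: [-0.0, -0.3, 0.0]
gripper_width: 0.565
grip_force: 62.5
```

Emit:
move_arm:
  rows:
    - [0.3,[0,0,0],[0,0,0]]
    - [0.3,[0,0,0],[0,0,0]]
    - [0.3,[0,0,0],[0,0,0]]
    - [0.3,[0,0,0],[0,0,0]]
    - [0.3,[0,0,0],[0,0,0]]
    - [0.3,[0,0,0],[0,0,0]]

```text
clock: 17.3
tool_pos: [0.4885, 0.0603, 0.1546]
eef_rot: [-0.0, 0.003, 1.0, -0.0]
force: [-1.0, 0.6, -0.4]
gripper_width: 0.563
grip_force: 62.5
```

Run:
```python
from h import *
go([.487,.061,.052])
b=shot('scene','s4.png'); a=shot('top','t4.png')
cv2.imwrite('pics/c4.png',np.hstack([cv2.resize(x,(400,400),interpolation=cv2.INTER_CUBIC) for x in (cv2.cvtColor(b[130:310,270:450],4),cv2.cvtColor(a[100:300,140:340],4))]))
```

```text
t 17.3 pos [0.4885 0.0603 0.1546] yawy 89.67 tilt [-0.001  -0.0001] q [ 0.1   0.34  1.98 -0.    0.82 -1.47] w 0.563 gf 62.5 F [-1.   0.6 -0.4] T [0.06 0.01 0.03]
units [0.06 0.03 4.1 ]
```

View pics/c4.png

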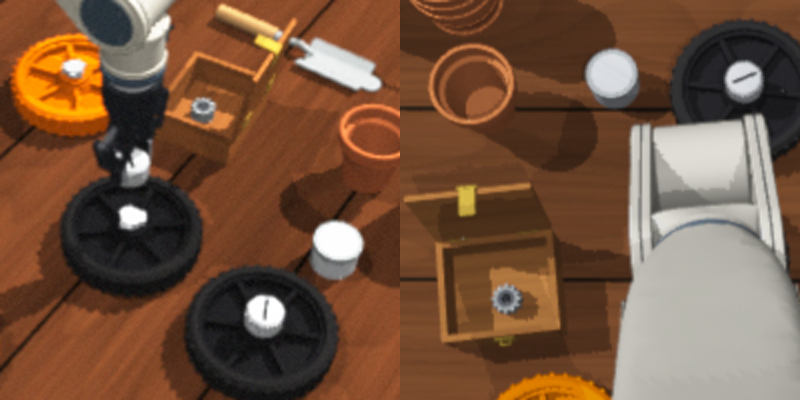

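The scene crop shows the cap held in the fingers at (132,168), above the bare stub at (132,215). The far cap is untouched, the pinion is in the box and the lid is open.

```bash
python3 -c "
from bench import bot
print(bot.sign_off())"
```

```text
the job is handed in; nothing more can be done
None
```

The job is handed in, with no verdict returned: the pinion is in the box, and the near wheel's cap came loose anticlockwise and is held about 10 cm above its hub, with the far cap, lid and bystanders in view looking undisturbed in the last pictures.

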